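# Tip the tray and take the spacer from its corner

### The arm

A 6-joint arm with a two-finger parallel gripper is mounted at the origin on a cart in front of the work surface, level with it; the furniture and walls round the work are solid. World frame = base frame: x ahead of the robot, y to its left, z up, the work surface at z = 0. Lengths are in m, angles in rad, forces in N, time in s.
With the tool pointing down it reaches from about 0.425 to 0.95 m from the base axis. Payload 3.5 kg.
Tool frame: the origin (TCP) lies midway between the tips of the shut fingers; the grasp point (between the pads) lies 19 mm behind it; z points along the fingers, y is the direction in which the jaws open and shut (so a half turn about z gives the same grasp; the last joint's range is limited). The gripper opens to 85 mm and grips with 20 to 120 N. Pads are 22 mm wide; open, the fingers measure 114 mm over their backs; the gripper's body (76 mm by 85 mm) begins 54 mm behind the grasp point. The pads swing forward as they close: fully open they stand 13 mm farther back than shut.
Start: joints at [-1.356, 0.286, 1.577, -0, 1.279, -0.15], TCP at [0.241, -0.631, 0.231] pointing down, gripper open.
Joint ranges: [-2.77, 2.77], [-0.9, 2.22], [0.21, 2.48], [-1.53, 4.67], [0.24, 2.81], [-2.84, 2.84]. Speed limits (rad/s): [2.79, 2.79, 3.14, 3.14, 3.14, 3.14].

### API

Orientations are given as a unit quaternion [x, y, z, w].
In Python, from plant import ctrl gives the robot as it stands.
- The arm moves only by the tool apply_moves, never from a script. Its argument "moves" is a list that holds one entry, the list of rows, each a list of 7 numbers: the shift along the tool's x, y, z in m, then the turn, a rotation vector about the tool's x, y, z in degrees, then the gripper's target within -1 to 1 (shut at 1, half-way at 0, fully open at -1). In form: [[[tx, ty, tz, ax, ay, az, hand], ...]]. A call has 1 to 12 rows; each row shifts and turns the pose as measured when the row begins, along the tool's axes as they then stand; what a row does not reach is not made up. A row lasts 1/10 s, in which the tool goes at most 50 mm and 8.59 degrees, less where a joint would pass 70% of its speed; a pose out of reach is approached as far as the arm can. A call with a gripper value outside its range is refused whole. The fingers move at their own pace and stop on an object; "force" is the grip in N (left out, the last holds). Time passes only in rows, so rows that do not move let the fingers close. It gives the time, the measured TCP pose, the force and the opening at its end, in the units of the state.
- ctrl.get_state(): the state, without advancing time (a new reading comes with each control period).
- ctrl.read_camera(name): name is "scene" or "top"; returns the picture (480x640x3 uint8, red, green, blue); there is no depth.
- ctrl.get_calibration(name): a dict with "camera_matrix" (3x3 intrinsics, pixels), "cam_to_world" (4x4, takes a point from camera to world coordinates). Camera axes: x right, y up, looking along -z (the intrinsics and any distortion apply to the point x, -y, -z); pixel columns grow to the right and rows downward; lengths in m; the calibration is good to about 2 mm. A picture is of the moment at which its call begins. get_calibration takes no time and is no camera call.
- ctrl.sign_off(): hands the job in, once; it reports no verdict.
The state is a dict: "time": time; "qpos": joint angles; "dq": joint speeds; "joint_efforts": joint torques, N m; "eef_pos": TCP position; "tcp_rot": TCP orientation; "contact_force": force on the tool from outside, world axes, zero at the start; "wrist_torque": the same for the moment, N m; "opening": opening from 0.0 (shut) to 1.0 (fully open).
Only numpy, scipy, OpenCV 4.12 (cv2) and the standard library are available. Lean on these libraries where they do the work, as an engineer would, in place of code of your own. Each camera call takes 0.05 s, during which the arm holds its last target. There are 200 camera calls.

### The job

Lift the tilting tray by its handle so that the brass spacer lying loose in it slides down into the tray's cut-away low corner, then gently lower the tray flat again with the spacer still in that corner. Then pick the spacer out of the corner and put it in the white tub, leaving the tub standing where it is.

Things in the scene. Friction and masses are not known exactly. Their poses are not given: they have to be found in the camera images.
- tray (a joint): Tilt of the tray: 0 flat on its rest (floor 45 mm above the table), 0.75 rad at most. The level hinge is fixed near the low corner, parallel to y of tray_corner; with the tray flat its axis is 12 mm behind (-x) and 12 mm below that point. Lifting takes about 3 N at the handle; let go, the tray falls back by its weight. About 0.6 rad held for a second slides the spacer into the corner.
- tray_corner (a point): Low corner of the square grey tray (170 mm sides, walls 16 mm high): point on the floor under the spacer's centre when the spacer touches both walls there. x runs up the diagonal to the handle, z is normal to the floor. Fingers closing along x can straddle the spacer and dip 25 mm below the floor: no floor or wall beyond x = -23 mm (gap 29 mm wide), hole x = 24 to 62 mm, 32 mm wide.
- tray_handle (a point): Centre of the tray's handle, over the corner opposite the low one: a level round steel bar, 12 mm in diameter, 74 mm long, parallel to the hinge, on two posts with 51 mm clear between them. Its centre is 38 mm above the tray's floor, 83 mm above the table with the tray flat, and 175 mm along the floor (x) from tray_corner. Axes as tray_corner. Moves with the tray.
- spacer: Loose plain brass disc, 52 mm in diameter and 5 mm thick, 90 g, lying flat in the tray. Origin at the centre of its underside, z along its axis.
- tub: Open round white tub, loose, 105 mm across the rim, about 76 mm clear inside near the bottom, 52 mm high, floor 3 mm thick, 250 g. Origin at the centre of its underside on the table, z up.
There are look-alikes about, which are no part of the job. What is shaped like the spacer but turquoise is not meant. There is more than one size of the tub; the job needs the larger.

How it is judged:
On the way, in this order (a step that is already met when the one before it is completed fails the run):
1. the tray is tipped and the spacer has slid into the low corner (value of joint tray above 0.2 rad and distance between spacer and tray_corner below 0.015 m), for 0.1 s.
2. the tray is flat again with the spacer still in the corner (value of joint tray below 0.05 rad and distance between spacer and tray_corner below 0.015 m), for 0.2 s.
At the end, for the whole second after the job is handed in: The tray lies flat (tilt under 0.05 rad); the spacer lies at rest inside the tub (its centre within 40 mm of the tub's axis and less than 35 mm above the tub's underside); the tub stands upright within 50 mm of where it was (value of joint tray below 0.05 rad and horizontal distance between spacer and tub below 0.04 m and z of spacer in the frame of tub between 0 and 0.035 m and linear speed of spacer below 0.03 m/s and angle between tub's own z axis and vertical below 0.15 rad and distance of tub from where it was at the start of the episode below 0.05 m); the robot touches nothing.
It also fails if it takes over 54 s, if anything falls off the work surface, if the arm or the gripper's body presses on something with over 40 N, if the wrist force passes 120 N, or if a joint passes its speed limit or range.

## Working session

There is one attempt and no reset: what is moved stays moved. The work goes in short steps, Python scripts to look and compute and a tool call to move; the robot and the scene stay as the last step left them, time stands still between calls to the robot, and variables do not carry over. Pictures are saved under pics/ and viewed, about 8 in all and at most 12, crops included, and the job is handed in when it is done.

Besides the shell and the picture viewer there is one more tool, called after "Call:" as name(argument=value, ...), one argument or row to a line, values as JSON. apply_moves: Moves the arm, as the interface text tells. Its arguments: {"type":"object","properties":{"moves":{"type":"array","items":{"type":"array","items":{"type":"array","items":{"type":"number"}}}},"force":{"type":"number"}},"required":["moves"]}

```bash
ls; mkdir -p pics; cat > h.py <<'E'
import numpy as np, cv2
from plant import ctrl
def cam(n,name=None):
    im=ctrl.read_camera(n)
    if name: cv2.imwrite('pics/'+name,cv2.cvtColor(im,cv2.COLOR_RGB2BGR))
    return im
def ray(n,uv):
    c=ctrl.get_calibration(n);K=np.array(c['camera_matrix']);T=np.array(c['cam_to_world'])
    d=np.linalg.inv(K)@np.array([uv[0],uv[1],1.]);d=T[:3,:3]@(d*[1,-1,-1]);return T[:3,3],d
def plane(n,uv,z):
    o,d=ray(n,uv);return o+d*(z-o[2])/d[2]
def proj(n,P):
    c=ctrl.get_calibration(n);K=np.array(c['camera_matrix']);T=np.array(c['cam_to_world'])
    p=T[:3,:3].T@(np.array(P)-T[:3,3]);p=K@(p*[1,-1,-1]);return p[:2]/p[2]
E
python3 - <<'E'
from h import *
a=cam('top','top0.png');b=cam('scene','scene0.png')
for n in('top','scene'):
    c=ctrl.get_calibration(n);print(n,c)
print(ctrl.get_state())
E
```

```text
pics
top {'camera_matrix': array([[611.53006565,   0.        , 310.98009794],
       [  0.        , 611.53006565, 238.10650567],
       [  0.        ,   0.        ,   1.        ]]), 'cam_to_world': array([[ 0.01510896,  0.98979658, -0.14168435,  0.33398782],
       [-0.99988015,  0.0154352 ,  0.0012038 , -0.0172392 ],
       [ 0.00337844,  0.14164918,  0.98991116,  1.10859675],
       [ 0.        ,  0.        ,  0.        ,  1.        ]])}
scene {'camera_matrix': array([[460.54602908,   0.        , 321.17442979],
       [  0.        , 460.54602908, 238.38904977],
       [  0.        ,   0.        ,   1.        ]]), 'cam_to_world': array([[-0.62932084,  0.34550017, -0.69612133, -0.17469909],
       [-0.77666553, -0.24812847,  0.57898438,  0.52520908],
       [ 0.02731168,  0.90502038,  0.42449049,  0.4809572 ],
       [ 0.        ,  0.        ,  0.        ,  1.        ]])}
{'time': 0.1, 'qpos': array([-1.35598314e+00,  2.87052417e-01,  1.57804698e+00,  3.39697871e-06,
        1.27857946e+00, -1.49979868e-01]), 'dq': array([ 2.90594412e-03, -9.84076422e-04, -5.71293215e-03,  2.43185777e-05,
        2.76720528e-06,  2.02109571e-03]), 'joint_efforts': array([ 1.27502684e-03, -4.07296729e+01, -2.93697810e+01, -1.21603571e-04,
        3.41408908e-03, -2.71470697e-06]), 'eef_pos': array([ 0.24072319, -0.62998011,  0.23009306]), 'tcp_rot': array([ 9.83411373e-01,  1.81386283e-01, -3.21828861e-05, -1.04260813e-03]), 'contact_force': array([ 0.1125501 , -0.4734053 ,  0.41549707]), 'wrist_torque': array([-0.05928286, -0.04840347, -0.0224669 ]), 'opening': 1.0003211440899646}
```

View pics/top0.png

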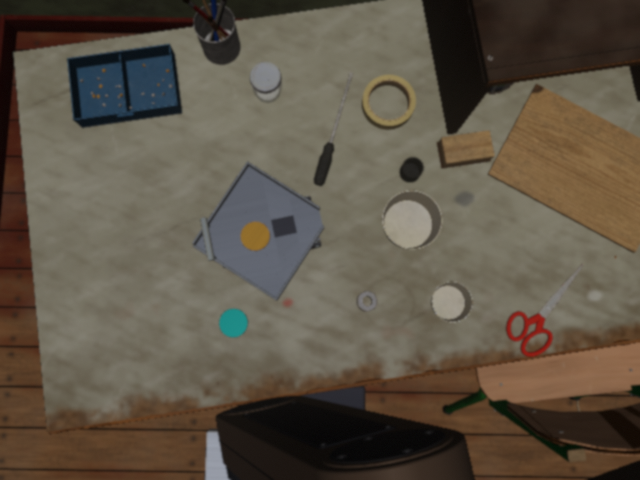

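View pics/scene0.png

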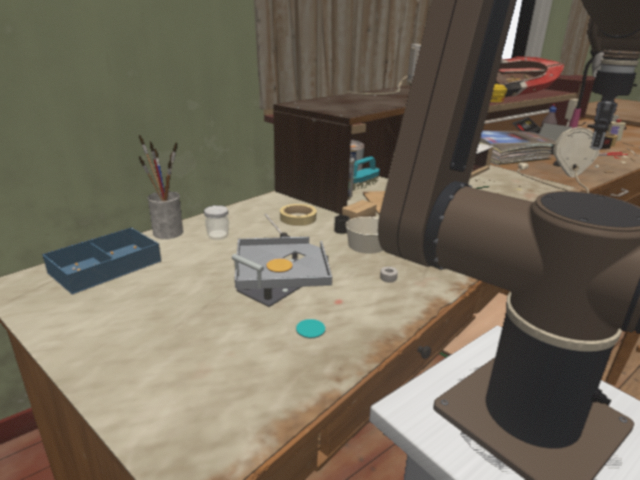

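Seen in top view. Spacer candidates: brass disc (255,236), in the tray; turquoise disc (233,323), excluded by colour; tape ring (388,100) and nut (367,300), wrong shape. Tub candidates: large (411,220) and small (450,301), so I choose the large one. The handle is at (207,238) and the low corner at about (323,222).

```bash
python3 - <<'E'
from h import *
a=cam('top')
hsv=cv2.cvtColor(a,cv2.COLOR_RGB2HSV)
def big(m,lo=0):
    cs,_=cv2.findContours(m.astype(np.uint8),cv2.RETR_EXTERNAL,cv2.CHAIN_APPROX_NONE);return sorted(cs,key=cv2.contourArea)[::-1]
roi=np.zeros(a.shape[:2],bool);roi[150:310,180:335]=1
c=big((hsv[...,0]>10)&(hsv[...,0]<25)&(hsv[...,1]>150)&roi)[0]
e=cv2.fitEllipse(c);print('spacer',e,plane('top',e[0],.05))
r2=np.zeros_like(roi);r2[180:255,375:450]=1
g=(hsv[...,2]>135)&(hsv[...,1]<60)
# tray: bluish
r,b=a[...,0].astype(int),a[...,2].astype(int)
m=((b-r)>8)&roi;c=big(cv2.morphologyEx(m.astype(np.uint8),cv2.MORPH_OPEN,np.ones((3,3))))[0]
q=cv2.minAreaRect(c);bx=cv2.boxPoints(q);print('tray rect',q)
for p in bx: print(p,plane('top',p,.061),plane('top',p,.045))
crop=cv2.resize(a[150:310,180:460],None,fx=2.85,fy=2.85,interpolation=cv2.INTER_CUBIC)
cv2.imwrite('pics/crop0.png',crop[...,::-1])
E
```

```text
spacer ((254.84417724609375, 235.7005157470703), (25.916473388671875, 26.243207931518555), 77.31854248046875) [0.48822281 0.07971602 0.05      ]
tray rect ((261.736572265625, 231.27072143554688), (96.05670166015625, 96.55056762695312), 32.905242919921875)
[195.18779 245.70975] [0.46755369 0.18116107 0.061     ] [0.46959365 0.18419125 0.045     ]
[247.63902 164.64877] [0.61279013 0.09493823 0.061     ] [0.61704829 0.09665153 0.045     ]
[328.28534 216.8317 ] [ 0.52177518 -0.04804492  0.061     ] [ 0.52464327 -0.04851542  0.045     ]
[275.8341  297.89267] [0.37995133 0.03989347 0.061     ] [0.38065334 0.04076606 0.045     ]
```

View pics/crop0.png

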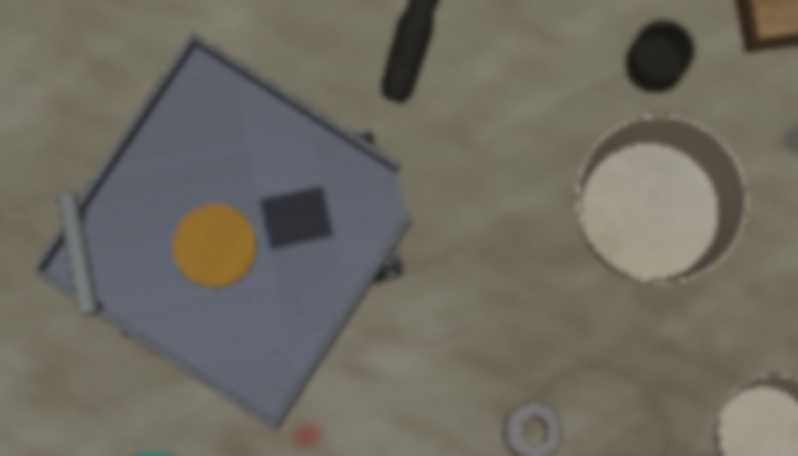

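```bash
python3 - <<'E'
from h import *
a,b=plane('top',(203.9,218.1),.083),plane('top',(211.6,259.5),.083)
print(a,b,np.linalg.norm(a-b),(a+b)/2,np.degrees(np.arctan2(*(a-b)[1::-1])))
h=(a+b)/2
u=np.array([-.230,.973,0])
print('corner from handle',h-.175*u)
print('hole ->corner',plane('top',(284.2,226.1),.045)-.043*u)
print('tub',plane('top',(411.9,220.2),.052), plane('top',(408,223.5),.003))
from scipy.spatial.transform import Rotation as R
r=R.from_quat(ctrl.get_state()['tcp_rot']);print(r.as_matrix().round(3))
print('scene handle',proj('scene',h))
E
```

```text
[0.51231608 0.1641701  0.083     ] [0.44176177 0.148382   0.083     ] 0.07229920280024621 [0.47703892 0.15627605 0.083     ] 12.613415947629148
corner from handle [ 0.51728892 -0.01399895  0.083     ]
hole ->corner [ 0.51673733 -0.01287707  0.045     ]
tub [ 0.519696   -0.19501126  0.052     ] [ 0.52205618 -0.19605042  0.003     ]
[[ 0.934  0.357 -0.   ]
 [ 0.357 -0.934  0.002]
 [ 0.    -0.002 -1.   ]]
scene handle [247.10829272 262.31394343]
```

```bash
cat >> h.py <<'E'
from scipy.spatial.transform import Rotation as R
def to(P,th=13.):
    s=ctrl.get_state();r=R.from_quat(s['tcp_rot']);t=np.radians(th)
    T=R.from_matrix(np.array([[np.cos(t),np.sin(t),0],[np.sin(t),-np.cos(t),0],[0,0,-1]]))
    print('t %.2f'%s['time'],'tcp',s['eef_pos'].round(4),'open %.3f'%s['opening'],'F',s['contact_force'].round(1))
    print('shift mm',(r.inv().apply(np.array(P)-s['eef_pos'])*1000).round(1),'turn',np.degrees((r.inv()*T).as_rotvec()).round(2))
E
```

Call:
apply_moves(
  moves=[
    [[0,0,0,0,0,7.9,-1],[0.035,-0.034,0,0,0,0,-1],[0.035,-0.034,0,0,0,0,-1],[0.035,-0.034,0,0,0,0,-1],[0.035,-0.034,0,0,0,0,-1],[0.035,-0.034,0,0,0,0,-1],[0.035,-0.034,0,0,0,0,-1],[0.035,-0.034,0,0,0,0,-1],[0.035,-0.034,0,0,0,0,-1]],
  ],
)

```text
time: 1.05
eef_pos: [0.4557, -0.2982, 0.2261]
tcp_rot: [0.995, 0.104, -0.001, -0.003]
contact_force: [0.7, 0.2, -0.6]
opening: 1.0
```

```bash
python3 -c "
from h import *
to([.476,.156,.15])"
```

```text
t 1.05 tcp [ 0.4557 -0.2982  0.2261] open 1.000 F [ 0.7  0.2 -0.6]
shift mm [ 114.  -439.7   78.9] turn [-0.38  0.07 -1.05]
```

Call:
apply_moves(
  moves=[
    [[0.012,-0.048,0,-0.4,0,-1,-1],[0.012,-0.048,0,0,0,0,-1],[0.012,-0.048,0,0,0,0,-1],[0.012,-0.048,0,0,0,0,-1],[0.012,-0.048,0,0,0,0,-1],[0.012,-0.048,0,0,0,0,-1],[0.012,-0.048,0,0,0,0,-1],[0.012,-0.048,0,0,0,0,-1],[0.012,-0.045,0.02,0,0,0,-1],[0,0,0.03,0,0,0,-1],[0,0,0,0,0,0,-1]],
  ],
)

```text
time: 2.15
eef_pos: [0.4629, 0.1541, 0.1759]
tcp_rot: [0.993, 0.118, 0.002, -0.001]
contact_force: [0.1, -0.3, -0.9]
opening: 1.0
```

```bash
python3 -c "
from h import *
to([.476,.156,.12])"
```

```text
t 2.15 tcp [0.4629 0.1541 0.1759] open 1.000 F [ 0.1 -0.3 -0.9]
shift mm [12.9  1.2 56. ] turn [-0.04 -0.24  0.53]
```

Call:
apply_moves(
  moves=[
    [[0.013,0.001,0.025,0,-0.2,0.5,-0.3],[0,0,0.03,0,0,0,-0.3],[0,0,0.025,0,0,0,-0.3],[0,0,0.02,0,0,0,-0.3],[0,0,0,0,0,0,-0.3]],
  ],
)

```text
time: 2.65
eef_pos: [0.4806, 0.1545, 0.0789]
tcp_rot: [0.994, 0.112, 0.004, -0.0]
contact_force: [0.4, 0.6, 0.2]
opening: 0.652
```

```bash
python3 -c "
from h import *
to([.476,.156,.064])
cam('top','top1.png')
a=cam('scene')
cv2.imwrite('pics/s1.png',cv2.resize(a[180:340,180:400],None,fx=3.5,fy=3.5)[...,::-1])"
```

```text
t 2.65 tcp [0.4806 0.1545 0.0789] open 0.652 F [0.4 0.6 0.2]
shift mm [-4.2 -2.5 14.9] turn [ 0.02 -0.44 -0.19]
```

View pics/s1.png

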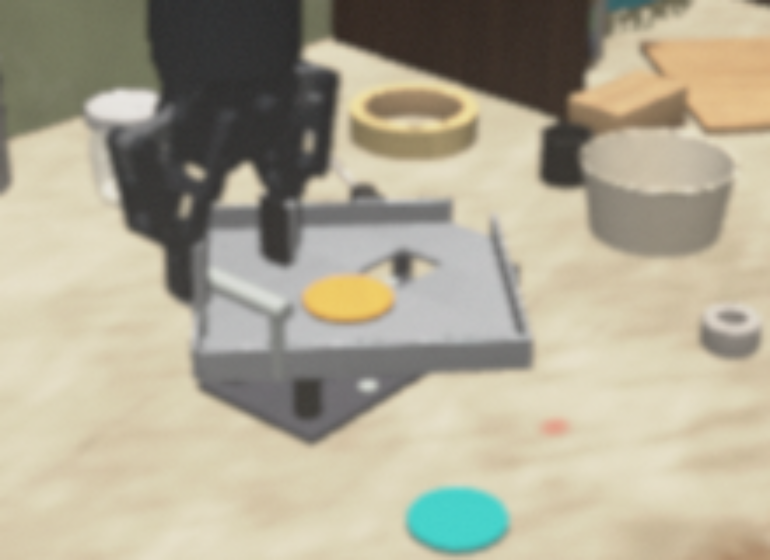

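The crop shows the fingers either side of the bar (bar centre about (247,290) in the crop). I'll go down and close.

Call:
apply_moves(
  moves=[
    [[-0.004,-0.0025,0.014,0,-0.4,0,-0.3],[0,0,0,0,0,0,0.3],[0,0,0,0,0,0,1],[0,0,0,0,0,0,1],[0,0,0,0,0,0,1],[0,0,0,0,0,0,1]],
  ],
  force=30,
)

```text
time: 3.35
eef_pos: [0.4812, 0.158, 0.0718]
tcp_rot: [0.994, 0.111, 0.007, -0.002]
contact_force: [1.5, -1.0, -3.6]
opening: 0.129
```

```bash
python3 -c "
from h import *
to([.476,.156,.064])"
```

```text
t 3.35 tcp [0.4812 0.158  0.0718] open 0.129 F [ 1.5 -1.  -3.6]
shift mm [-5.6  0.8  7.7] turn [-0.08 -0.85 -0.27]
```

Call:
apply_moves(
  moves=[
    [[0,0,0,0,-0.5,0,0.3],[-0.004,0,0.004,0,0,0,0.3],[0,0,0.006,0,0,0,0.3],[0,0,0.004,0,0,0,0.5],[0,0,0,0,0,0,1],[0,0,0,0,0,0,1],[0,0,0,0,0,0,1],[0,0,0,0,0,0,1]],
  ],
)

```text
time: 4.15
eef_pos: [0.4776, 0.1571, 0.0575]
tcp_rot: [0.994, 0.111, 0.003, -0.001]
contact_force: [0.4, 0.4, -1.0]
opening: 0.128
```

```bash
python3 -c "
from h import *
to([.476,.156,.064])
import numpy as np
for t in np.arange(0,.7,.05): print(round(t,2), 1000*(193.6e-3*np.array([np.cos(t+.261),np.sin(t+.261)])).round(4)-[187,50])"
```

```text
t 4.15 tcp [0.4776 0.1571 0.0575] open 0.128 F [ 0.4  0.4 -1. ]
shift mm [-1.7  0.8 -6.5] turn [-0.1  -0.34 -0.28]
0.0 [0. 0.]
0.05 [-2.7  9.2]
0.1 [-5.9 18.4]
0.15 [-9.5 27.3]
0.2 [-13.6  36.1]
0.25 [-18.1  44.7]
0.3 [-23.1  53. ]
0.35 [-28.4  61.1]
0.4 [-34.2  68.9]
0.45 [-40.3  76.3]
0.5 [-46.8  83.5]
0.55 [-53.7  90.4]
0.6 [-60.8  96.8]
0.65 [-68.3 103. ]
```

Call:
apply_moves(
  moves=[
    [[0,0.003,-0.009,0,0,0,1],[0,0.003,-0.009,0,0,0,1],[0,0.004,-0.009,0,0,0,1],[0,0.004,-0.009,0,0,0,1],[0,0.0045,-0.0085,0,0,0,1],[0,0.005,-0.0085,0,0,0,1]],
  ],
  force=40,
)

```text
time: 4.75
eef_pos: [0.4827, 0.1353, 0.1112]
tcp_rot: [0.994, 0.109, 0.005, -0.005]
contact_force: [2.9, 5.1, -4.2]
opening: 0.123
```

```bash
python3 -c "
from h import *
to([.4776,.1571,.0575])"
```

```text
t 4.75 tcp [0.4827 0.1353 0.1112] open 0.123 F [ 2.9  5.1 -4.2]
shift mm [ -0.8 -21.9  53.8] turn [-0.5  -0.61 -0.43]
```

Call:
apply_moves(
  moves=[
    [[0,0.0055,-0.008,0,0,0,1],[0,0.006,-0.0075,0,0,0,1],[0,0.006,-0.0075,0,0,0,1],[0,0.0065,-0.007,0,0,0,1],[0,0.007,-0.007,0,0,0,1],[0,0.007,-0.0065,0,0,0,1],[0,0.004,-0.003,0,0,0,1],[0,0,0,0,0,0,1],[0,0,0,0,0,0,1],[0,0,0,0,0,0,1]],
  ],
)

```text
time: 5.75
eef_pos: [0.4934, 0.0903, 0.1644]
tcp_rot: [0.994, 0.108, 0.008, -0.007]
contact_force: [2.9, 2.3, -1.4]
opening: 0.124
```

```bash
cat > m.py <<'E'
from h import *
import sys
to([.4776,.1571,.0575])
a=cam('top')
hsv=cv2.cvtColor(a,cv2.COLOR_RGB2HSV)
m=((hsv[...,0]>10)&(hsv[...,0]<25)&(hsv[...,1]>150)).astype(np.uint8);m[:150]=0;m[320:]=0;m[:,:180]=0;m[:,350:]=0
n,l,st,ce=cv2.connectedComponentsWithStats(m);k=1+np.argmax(st[1:,4]);print(st[k],ce[k],plane('top',ce[k],.05),'corner px',proj('top',[.516,-.0136,.05]))
cv2.imwrite('pics/'+sys.argv[1],cv2.resize(a[150:310,180:460],None,fx=2.85,fy=2.85)[...,::-1])
E
python3 m.py t2.png
```

```text
t 5.75 tcp [0.4934 0.0903 0.1644] open 0.124 F [ 2.9  2.3 -1.4]
shift mm [ -3.  -67.4 107.6] turn [-0.64 -1.01 -0.6 ]
[303 206  23  26 475] [314.16421053 218.63157895] [ 0.5201472  -0.02359736  0.05      ] corner px [308.43694992 220.87076689]
```

View pics/t2.png

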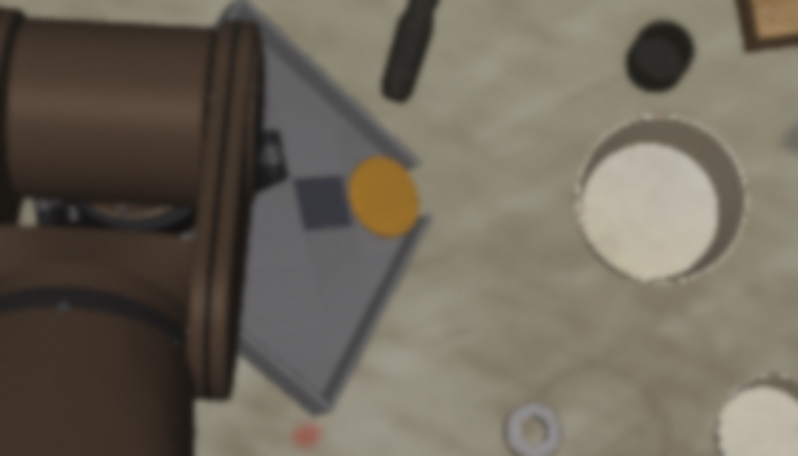

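Call:
apply_moves(
  moves=[
    [[0,-0.006,0.005,0,0,0,1],[0,-0.006,0.005,0,0,0,1],[0,-0.006,0.0055,0,0,0,1],[0,-0.0055,0.0055,0,0,0,1],[0,-0.0055,0.006,0,0,0,1],[0,-0.005,0.006,0,0,0,1],[0,-0.005,0.0065,0,0,0,1],[0,-0.0045,0.0065,0,0,0,1]],
  ],
)

```text
time: 6.6
eef_pos: [0.4829, 0.1345, 0.1154]
tcp_rot: [0.994, 0.111, 0.006, -0.002]
contact_force: [0.8, -0.7, 0.4]
opening: 0.127
```

```bash
python3 -c "
from h import *
to([.4776,.1571,.0575])"
```

```text
t 6.60 tcp [0.4829 0.1345 0.1154] open 0.127 F [ 0.8 -0.7  0.4]
shift mm [ -1.  -23.1  57.9] turn [-0.11 -0.76 -0.29]
```

Call:
apply_moves(
  moves=[
    [[0,-0.004,0.0065,0,0,0,1],[0,-0.004,0.0065,0,0,0,1],[0,-0.0035,0.0065,0,0,0,1],[0,-0.003,0.0065,0,0,0,1],[0,-0.0025,0.0065,0,0,0,1],[0,-0.002,0.0065,0,0,0,1],[0,-0.002,0.0065,0,0,0,1],[0,-0.001,0.005,0,0,0,1]],
  ],
)

```text
time: 7.4
eef_pos: [0.4777, 0.1573, 0.0628]
tcp_rot: [0.994, 0.112, 0.003, -0.0]
contact_force: [-20.1, -10.4, 47.7]
opening: 0.123
```

```bash
python3 -c "
from h import *
to([.4776,.1571,.0575])"
```

```text
t 7.40 tcp [0.4777 0.1573 0.0628] open 0.123 F [-20.1 -10.4  47.7]
shift mm [-0.2  0.1  5.3] turn [ 0.03 -0.38 -0.19]
```

Call:
apply_moves(
  moves=[
    [[0,0,-0.001,0,0,0,1],[0,0,0,0,0,0,1]],
  ],
)

```text
time: 7.6
eef_pos: [0.4775, 0.1569, 0.0639]
tcp_rot: [0.994, 0.111, 0.003, 0.0]
contact_force: [0.3, 0.4, -3.1]
opening: 0.124
```

Call:
apply_moves(
  moves=[
    [[0,0,0,0,0,0,0.7],[0,0,0,0,0,0,0.2],[0,0,0,0,0,0,0.2],[0,0,-0.02,0,0,0,0.2],[0,0,-0.03,0,0,0,0.2],[0,0,-0.035,0,0,0,0],[0,0.04,-0.02,0,0,0,0],[0,0.04,0,0,0,0,0]],
  ],
)

```text
time: 8.4
eef_pos: [0.4932, 0.0812, 0.1702]
tcp_rot: [0.994, 0.114, 0.001, -0.002]
contact_force: [0.5, -0.7, 0.1]
opening: 0.498
```

```bash
python3 m.py t3.png
```

```text
t 8.40 tcp [0.4932 0.0812 0.1702] open 0.498 F [ 0.5 -0.7  0.1]
shift mm [  1.6 -77.  112.9] turn [-0.19 -0.16  0.04]
[294 207  28  27 586] [307.96075085 220.3668942 ] [ 0.51688418 -0.01274983  0.05      ] corner px [308.43694992 220.87076689]
```

View pics/t3.png

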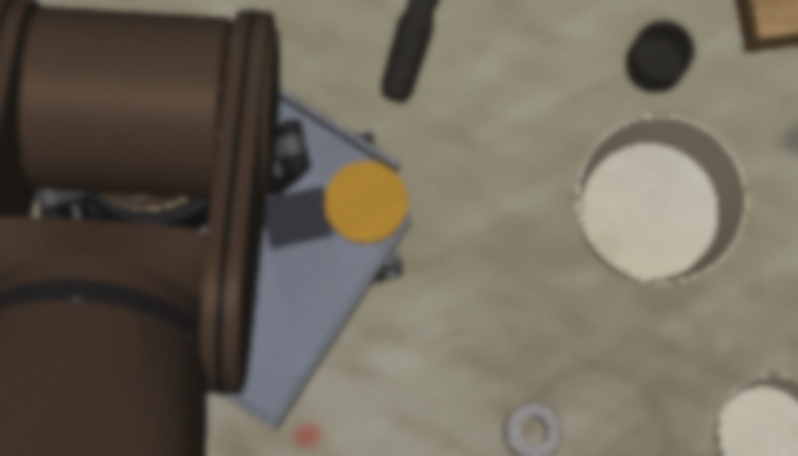

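Call:
apply_moves(
  moves=[
    [[0.0007,0.048,0,0,0,0,-0.64],[0.0007,0.048,0.01,0,0,0,-0.64],[0,0,0.03,0,0,0,-0.64],[0,0,0.02,0,0,0,-0.64],[0,0,0,0,0,0,-0.64]],
  ],
)

```text
time: 8.95
eef_pos: [0.5194, -0.0189, 0.1098]
tcp_rot: [0.994, 0.109, 0.005, 0.0]
contact_force: [-0.5, 1.1, -0.8]
opening: 0.818
```

```bash
python3 -c "
from h import *
to([.517,-.013,.09])"
```

```text
t 8.95 tcp [ 0.5194 -0.0189  0.1098] open 0.818 F [-0.5  1.1 -0.8]
shift mm [-1.2 -6.3 19.7] turn [ 0.1  -0.55 -0.51]
```

Call:
apply_moves(
  moves=[
    [[-0.001,-0.006,0.01,0,-0.5,-0.5,-0.64],[0,0,0.01,0,0,0,-0.64],[0,0,0,0,0,0,-0.64]],
  ],
)

```text
time: 9.25
eef_pos: [0.5176, -0.0119, 0.0895]
tcp_rot: [0.993, 0.114, 0.001, 0.001]
contact_force: [0.5, -1.0, -0.7]
opening: 0.822
```

```bash
python3 -c "
from h import *
to([.517,-.013,.05])
a=cam('scene')
cv2.imwrite('pics/s2.png',cv2.resize(a[180:340,180:400],None,fx=3.5,fy=3.5)[...,::-1])"
```

```text
t 9.25 tcp [ 0.5176 -0.0119  0.0895] open 0.822 F [ 0.5 -1.  -0.7]
shift mm [-0.9  0.9 39.5] turn [ 0.1  -0.08  0.07]
```

View pics/s2.png

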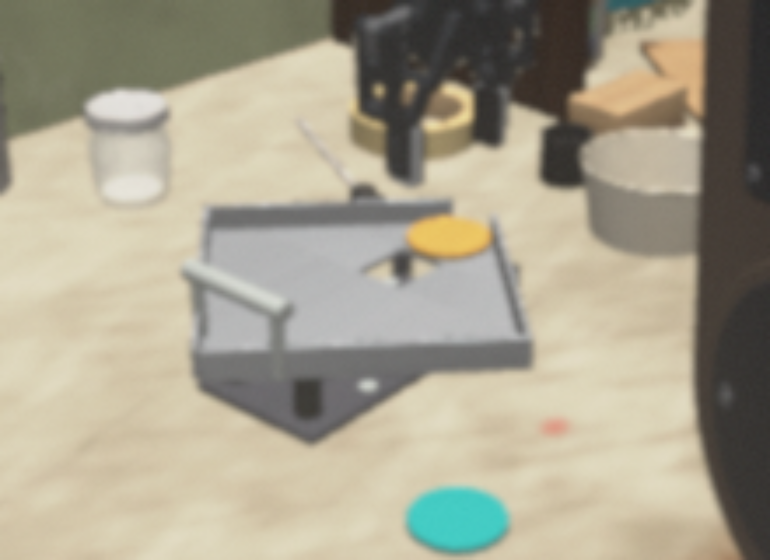

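Tray flat, spacer at crop (450,237) in the low corner, fingers above and straddling it. I'll descend slowly and watch the force.

Call:
apply_moves(
  moves=[
    [[-0.001,0.001,0.01,0,0,0,-0.64],[0,0,0.01,0,0,0,-0.64],[0,0,0.01,0,0,0,-0.64]],
  ],
)

```text
time: 9.6
eef_pos: [0.5198, -0.0131, 0.0614]
tcp_rot: [0.993, 0.115, 0.005, 0.002]
contact_force: [0.2, -0.3, 0.7]
opening: 0.821
```

```bash
python3 -c "
from h import *
to([.517,-.013,.025])"
```

```text
t 9.60 tcp [ 0.5198 -0.0131  0.0614] open 0.821 F [ 0.2 -0.3  0.7]
shift mm [-3.1 -0.9 36.3] turn [ 0.29 -0.5   0.16]
```

Call:
apply_moves(
  moves=[
    [[-0.003,-0.001,0.003,0,-0.5,0,-0.64],[0,0,0,0,0,0,-0.64]],
  ],
)

```text
time: 9.8
eef_pos: [0.515, -0.0125, 0.0558]
tcp_rot: [0.993, 0.114, -0.002, 0.002]
contact_force: [-0.4, 0.9, 0.2]
opening: 0.823
```

```bash
python3 -c "
from h import *
to([.517,-.013,.025])"
```

```text
t 9.80 tcp [ 0.515  -0.0125  0.0558] open 0.823 F [-0.4  0.9  0.2]
shift mm [ 2.   0.9 30.8] turn [0.19 0.26 0.15]
```

Call:
apply_moves(
  moves=[
    [[0.0015,0.001,0.003,0,0.2,0,-0.64],[0,0,0.004,0,0,0,-0.64],[0,0,0.004,0,0,0,-0.64]],
  ],
)

```text
time: 10.1
eef_pos: [0.5176, -0.0135, 0.0448]
tcp_rot: [0.993, 0.114, 0.001, 0.002]
contact_force: [-0.5, -1.2, -0.2]
opening: 0.817
```

```bash
python3 -c "
from h import *
to([.517,-.013,.025])"
```

```text
t 10.10 tcp [ 0.5176 -0.0135  0.0448] open 0.817 F [-0.5 -1.2 -0.2]
shift mm [-0.5 -0.7 19.8] turn [ 0.24 -0.06  0.14]
```

Call:
apply_moves(
  moves=[
    [[-0.0005,-0.0005,0.004,0,0,0,-0.64],[-0.0005,0,0.004,0,0,0,-0.64],[0,0,0.004,0,0,0,-0.64],[0,0,0.004,0,0,0,-0.64],[0,0,0.003,0,0,0,-0.64],[0,0,0,0,0,0,-0.64]],
  ],
)

```text
time: 10.7
eef_pos: [0.5161, -0.0132, 0.0236]
tcp_rot: [0.993, 0.114, 0.0, 0.002]
contact_force: [-0.1, -0.4, 0.0]
opening: 0.822
```

```bash
python3 -c "
from h import *
to([.517,-.013,.025])"
```

```text
t 10.70 tcp [ 0.5161 -0.0132  0.0236] open 0.822 F [-0.1 -0.4  0. ]
shift mm [ 0.9 -0.  -1.4] turn [ 0.22 -0.02  0.14]
```

Call:
apply_moves(
  moves=[
    [[0,0,0,0,0,0,0],[0,0,0,0,0,0,1],[0,0,0,0,0,0,1],[0,0,0,0,0,0,1],[0,0,0,0,0,0,1]],
  ],
  force=40,
)

```text
time: 11.2
eef_pos: [0.5164, -0.0133, 0.024]
tcp_rot: [0.993, 0.114, 0.001, 0.002]
contact_force: [0.6, -0.2, -1.3]
opening: 0.583
```

Call:
apply_moves(
  moves=[
    [[0,0,-0.005,0,0,0,1],[0,0,-0.008,0,0,0,1],[0,0,-0.01,0,0,0,1],[0,0,-0.02,0,0,0,1],[0,0,-0.03,0,0,0,1],[0,0,-0.04,0,0,0,1],[0,0,0,0,0,0,1]],
  ],
)

```text
time: 11.9
eef_pos: [0.5159, -0.0127, 0.1443]
tcp_rot: [0.993, 0.114, 0.001, 0.002]
contact_force: [0.6, 0.3, 0.3]
opening: 0.587
```

```bash
python3 -c "
from h import *
to([.521,-.1955,.13])
a=cam('scene')
cv2.imwrite('pics/s3.png',cv2.resize(a[150:340,180:400],None,fx=3,fy=3)[...,::-1])"
```

```text
t 11.90 tcp [ 0.5159 -0.0127  0.1443] open 0.587 F [0.6 0.3 0.3]
shift mm [-36.6 179.1  15. ] turn [ 0.23 -0.05  0.14]
```

View pics/s3.png

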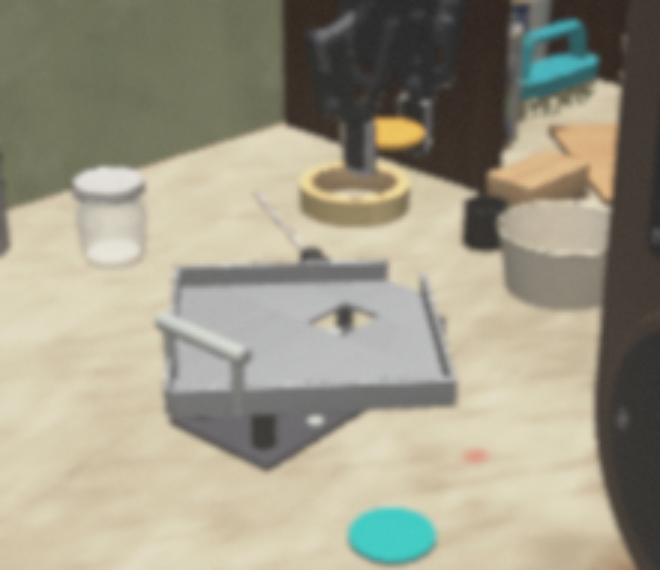

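Spacer is held at about (395,132) in the crop and the tray is still flat.

Call:
apply_moves(
  moves=[
    [[-0.009,0.045,0,0,0,0,1],[-0.009,0.045,0,0,0,0,1],[-0.009,0.045,0,0,0,0,1],[-0.009,0.044,0,0,0,0,1],[0,0,0.02,0,0,0,1],[0,0,0.02,0,0,0,1],[0,0,0,0,0,0,1]],
  ],
)

```text
time: 12.65
eef_pos: [0.5167, -0.2, 0.0975]
tcp_rot: [0.993, 0.116, -0.004, -0.0]
contact_force: [0.0, 0.3, -0.6]
opening: 0.591
```

```bash
python3 -c "
from h import *
to([.521,-.1955,.034])"
```

```text
t 12.65 tcp [ 0.5167 -0.2     0.0975] open 0.591 F [ 0.   0.3 -0.6]
shift mm [ 5.7 -3.2 63.5] turn [-0.1   0.4   0.28]
```

Call:
apply_moves(
  moves=[
    [[0.0055,-0.003,0.01,0,0.4,0.3,1],[0,0,0.01,0,0,0,1],[0,0,0.008,0,0,0,1],[0,0,0,0,0,0,1]],
  ],
)

```text
time: 13.05
eef_pos: [0.5213, -0.1937, 0.0674]
tcp_rot: [0.994, 0.114, -0.0, -0.001]
contact_force: [0.4, 0.0, -0.7]
opening: 0.585
```

```bash
python3 -c "
from h import *
to([.521,-.1955,.034])
a=cam('top')
cv2.imwrite('pics/t4.png',cv2.resize(a[150:310,300:500],None,fx=3.5,fy=3.5)[...,::-1])"
```

```text
t 13.05 tcp [ 0.5213 -0.1937  0.0674] open 0.585 F [ 0.4  0.  -0.7]
shift mm [-0.7  1.7 33.4] turn [-0.17  0.02  0.06]
```

View pics/t4.png

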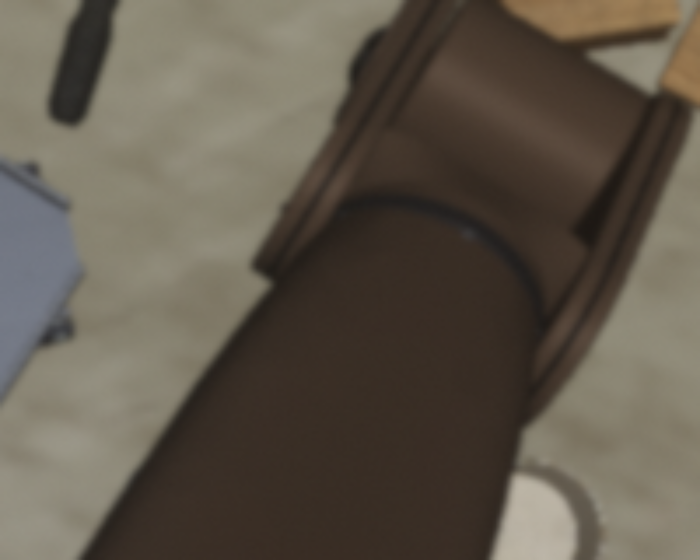

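The arm hides the tub in this view. I'll rely on the measured tub centre and check the force on the way down.

Call:
apply_moves(
  moves=[
    [[-0.0005,0.0015,0.006,0,0,0,1],[0,0,0.006,0,0,0,1],[-0.0005,0,0.006,0,0,0,1],[0,0,0.006,0,0,0,1],[0,0,0,0,0,0,1]],
  ],
)

```text
time: 13.6
eef_pos: [0.5222, -0.1961, 0.0436]
tcp_rot: [0.993, 0.114, 0.001, -0.0]
contact_force: [-0.6, 0.5, -1.0]
opening: 0.585
```

```bash
python3 -c "
from h import *
to([.521,-.1955,.034])"
```

```text
t 13.60 tcp [ 0.5222 -0.1961  0.0436] open 0.585 F [-0.6  0.5 -1. ]
shift mm [-1.1 -0.9  9.6] turn [ 0.   -0.16  0.1 ]
```

Call:
apply_moves(
  moves=[
    [[-0.001,-0.001,0.004,0,0,0,1],[0,0,0.004,0,0,0,1],[0,0,0,0,0,0,1],[0,0,0,0,0,0,-0.3],[0,0,0,0,0,0,-0.3],[0,0,0,0,0,0,-0.3]],
  ],
)

```text
time: 14.2
eef_pos: [0.5216, -0.1958, 0.0357]
tcp_rot: [0.993, 0.114, 0.002, 0.0]
contact_force: [0.7, 1.0, -0.2]
opening: 0.655
```

Call:
apply_moves(
  moves=[
    [[0,0,-0.01,0,0,0,-0.3],[0,0,-0.02,0,0,0,-0.3],[0,0,-0.04,0,0,0,-0.3],[0,0,-0.045,0,0,0,-0.3],[0,-0.045,-0.02,0,0,0,-0.3],[0,-0.048,0,0,0,0,-0.3],[0,-0.048,0,0,0,0,-0.3],[0,-0.048,0,0,0,0,-0.3],[0,-0.048,0,0,0,0,-0.3],[0,0,0,0,0,0,-0.3]],
  ],
)

```text
time: 15.2
eef_pos: [0.4696, 0.0404, 0.1876]
tcp_rot: [0.994, 0.111, 0.011, 0.003]
contact_force: [1.0, -0.5, 0.9]
opening: 0.651
```

```bash
python3 -c "
from h import *
to([.521,-.1955,.034])
a=cam('top')
hsv=cv2.cvtColor(a,cv2.COLOR_RGB2HSV)
m=((hsv[...,0]>10)&(hsv[...,0]<25)&(hsv[...,1]>150)).astype(np.uint8);m[:175]=0;m[260:]=0;m[:,:370]=0;m[:,455:]=0
mm=cv2.moments(m,True);c=(mm['m10']/mm['m00'],mm['m01']/mm['m00']);print(mm['m00'],c,plane('top',c,.008))
cv2.imwrite('pics/t5.png',cv2.resize(a[150:310,180:500],None,fx=2.5,fy=2.5)[...,::-1])"
```

```text
t 15.20 tcp [0.4696 0.0404 0.1876] open 0.651 F [ 1.  -0.5  0.9]
shift mm [ -5.3 240.2 155.4] turn [ 0.45 -1.19 -0.22]
507.0 (407.3214990138067, 223.2406311637081) [ 0.52166626 -0.19400622  0.008     ]
```

View pics/t5.png

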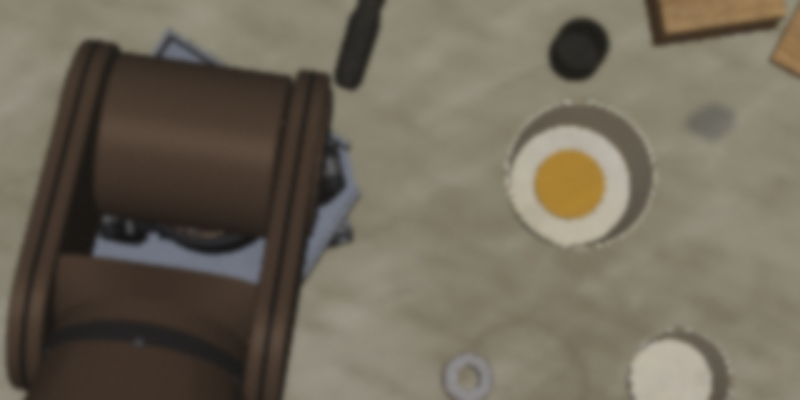

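Spacer lies flat and centred in the large tub (crop (570,184)). The tub is where it was and the arm is clear at z ≈ 0.19, so I'm handing in.

```bash
python3 -c "
from h import *
print(ctrl.get_state()['contact_force'], ctrl.sign_off())"
```

```text
the job is handed in; nothing more can be done
[-0.3747237  -0.1858755   0.61115949] None
```

The job is done and handed in at about 15 s of robot time; the hand-in gave no verdict.

- **Tipping:** I lifted the tray by its handle to about 0.65 rad, and the spacer slid into the low corner. I then lowered the tray flat, and the spacer measured within about 2 mm of the corner point.
- **Placing:** I picked the spacer from the corner with the fingers through the cut-outs, without feeling any contact on the way down. I released it inside the larger white tub.

**Last checks:**
- The spacer lies flat in the tub, within about 2 mm of its axis.
- By eye, the tub is still upright in its place.
- The tray was seen flat after the pick. In the final picture the arm partly hides it.
- The arm is clear, with contact forces under about 1 N.

**What went less well:**
- As the tray reached its rest, the wrist force rose briefly to about 50 N. The bar had slipped a little in the grip, so the tray touched down some 5 mm earlier than I expected. I eased off straight away, and it stayed under the 120 N limit.
- The arm hid the tub in the check just before release, so I relied on the earlier measurement there.

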